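# Set the polariser lever to the red dot and switch on the lamp

### The arm

A 6-joint arm with a two-finger parallel gripper is mounted at the origin on the work surface. World frame = base frame: x ahead of the robot, y to its left, z up, the work surface at z = 0. Lengths are in m, angles in rad, forces in N, time in s.
With the tool pointing down it reaches from about 0.35 to 0.775 m from the base axis. Payload 7.3 kg.
Tool frame: the origin (TCP) lies on the centre line of the jaws, within the pads' length; the fingertips stand 14 mm ahead of it and the grasp point (between the pads) lies 5 mm behind it; z points along the fingers, y is the direction in which the jaws open and shut (so a half turn about z gives the same grasp; the last joint's range is limited). The gripper opens to 92 mm and grips with 3 to 60 N. Pads are 19 mm wide; open, the fingers measure 130 mm over their backs; the gripper's body (75 mm by 190 mm) begins 47 mm behind the grasp point.
Start: joints at [1.091, 0.342, 1.524, -0, 1.275, -0.146], TCP at [0.172, 0.496, 0.241] pointing down, gripper open.
Joint ranges: [-2.53, 2.53], [-0.77, 2.02], [0.04, 2.7], [-1, 4.14], [0.28, 2.66], [-3.11, 3.11]. Speed limits (rad/s): [2.57, 2.57, 3.14, 3.14, 3.14, 3.14].

### API

Orientations are given as [roll, pitch, yaw] about the fixed x, y, z axes, in that order (R = Rz(yaw) Ry(pitch) Rx(roll)).
In Python, from cell import telemetry, cams, robot gives the robot as it stands.
- The arm moves only by the tool servo_tool, never from a script. Its argument "targets" is text: rows parted by semicolons, each of 4 numbers parted by spaces: the shift along the tool's x, y, z in mm, then the turn about the tool's z in rad. In form: x y z yaw; .... A call has 1 to 20 rows; each row shifts and turns the pose as measured when the row begins, along the tool's axes as they then stand; what a row does not reach is not made up. A row lasts 1/8 s, in which the tool goes at most 62.5 mm and 10.7 degrees, less where a joint would pass 70% of its speed; a pose out of reach is approached as far as the arm can. A call with a gripper value outside its range is refused whole. "hand" is the opening, from 0 (shut) to 1 (fully open), set as the call begins (left out, the last holds). The fingers move at their own pace and stop on an object; "squeeze" is the grip in N (left out, the last holds). Time passes only in rows, so rows that do not move let the fingers close. It gives the time, the measured TCP pose, the force and the opening at its end, in the units of the state.
- telemetry.observe(): the state, without advancing time (a new reading comes with each control period).
- cams.read_camera(name): name is "side" or "top" or "wrist"; returns a dict with "color" (480x640x3 uint8, red, green, blue), "K" (3x3 intrinsics, pixels), "k1" (the pictures are not rectified: a ray, as slopes to the right and down, at radius r is drawn at 1 + k1 r^2 times it, then the intrinsics apply), "R" (3x3) and "t" (3): a world point X has camera coordinates R X + t. Camera axes: x right, y down, z forward; pixel columns grow to the right and rows downward; lengths in m; the calibration is good to about 2 mm. A picture is of the moment at which its call begins. There is no depth.
- robot.hand_in(): hands the job in, once; it reports no verdict.
Trained networks look in a picture, given as the dict that the camera call returned (one of the last four; its "shot" number tells which), for a name from the list of things; names that differ only in an ending like _2 or _b are one class to them, and where a whole thing is asked for, a point or a joint stands for the part that bears it (a point fixed in the world has none). Each returns a list of dicts, best first, with "score" (0 to 1); they miss things now and then, are a little off and sometimes report something else, mostly with a low value. They report only what shows in the picture. A call takes as long as a camera call.
- cams.cut_out(picture, query): "region" (480x640 bool, what is visible of it) and "extent" ([centre column, centre row, width, height] in pixels, round what is visible of it).
The state is a dict: "time": time; "qpos": joint angles; "qvel": joint speeds; "joint_efforts": joint torques, N m; "tool_pos": TCP position; "tool_rot": TCP orientation; "contact_force": force on the tool from outside, world axes, zero at the start; "torque": the same for the moment, N m; "opening": finger opening in m.
Only numpy, scipy, OpenCV 4.12 (cv2) and the standard library are available. Lean on these libraries where they do the work, as an engineer would, in place of code of your own. Each camera call takes 0.05 s, during which the arm holds its last target.

### The job

On the teal polarised-light viewer, push the lever's upright paddle around its arc with the fingers until the white needle points at the middle of the red dot. Then, with the needle still there, press the white lamp button fully down and let it spring back. Do not pinch the paddle, and leave the cups, bottles and other things where they stand.

Things in the scene. Friction and masses are not known exactly. Their poses are not given: they have to be found in the camera images.
- ring (a joint): Angle (rad) of the filter ring of the polarised-light viewer, about the upright ring axis; 0 when the lever points to the front (-x) of the viewer, growing counter-clockwise seen from above (lever at the viewer's front: towards its -y side). Stops at -1.25 and 1.25. Light friction (about 1 N at the paddle); it stays where it is left.
- ring_axis (a point): Centre of the filter ring, on its top face (70 mm above the table); a dark metal ring of 110 mm diameter with an amber filter. Its x and y axes are the viewer's (front = -x).
- paddle (a point): Centre of the upright paddle of the lever, 78 mm from the ring axis. The paddle is white with a black cheek on either flank: 20 mm long radially, 14 mm thick along the arc, its top 97 mm above the table (52 mm above the viewer's deck); this point is 78 mm above the table. The frame turns with the ring: -x points radially outwards, y along the arc (direction of growing angle is -y).
- needle_tip (a point): Tip of the white needle, 4 mm wide, under and beyond the paddle on the same radius, 104 mm from the ring axis and 53 to 55 mm above the table. Frame as for paddle.
- dot_red_top (a point): Centre of the top of the red dot, a fixed disc of 18 mm diameter and 3 mm height on the viewer's deck, on the needle tip's arc (within about 3 mm). Yellow, blue and green dots of the same size lie at other places on that arc; the colours change places.
- lamp_button (a joint): Travel (m) of the lamp button: 0 out, 0.006 fully down; it takes about 4 N and springs back.
- lamp_button_top (a point): Top centre of the round white lamp button, 26 mm in diameter, in a black housing in the far right corner of the viewer's deck as seen from the robot; it is pressed straight down.
- viewer: Polarised-light viewer, fixed to the table: teal box 200 x 240 mm (x, y) with a flat grey deck 45 mm above the table that carries ring, dots and button. Origin under its centre on the table; the ring axis is 35 mm behind the centre (+x); its front (-x) looks to the robot.
- vial: Bystander: small amber jar with white cap, 28 mm diameter, 45 mm high, on the far left corner of the viewer's deck. Origin under its centre.
- bucket_near: Bystander: steel centrifuge cup, 46 mm diameter, 75 mm high, standing on the table close to the viewer's left side. Origin under its centre.
- bucket_far: Bystander: steel centrifuge cup, 46 mm diameter, 75 mm high, standing on the table close to the viewer's right side. Origin under its centre.
- bucket_tray: Bystander: aluminium cup, 52 mm diameter, 90 mm high, on the white tray at the left. Origin under its centre.
- amber_cap: Bystander: amber dome cap, 60 mm diameter, 34 mm high, on the white tray. Origin under its centre.
- reagent: Bystander: clear bottle with red cap, 56 mm diameter, 130 mm high, far right. Origin under its centre.
- brush: Bystander: cleaning brush lying on the table beyond the viewer.

How it is judged:
By the outcome, as a careful person would: the job done as asked, in the order asked, and still so for the second after the job is handed in, with the robot touching nothing.
It also fails if it takes over 48 s, if anything falls off the work surface, if the arm or the gripper's body presses on something with over 40 N, if the wrist force passes 120 N, or if a joint passes its speed limit or range.

## Working session

There is one attempt and no reset: what is moved stays moved. The work goes in short steps, Python scripts to look and compute and a tool call to move; the robot and the scene stay as the last step left them, time stands still between calls to the robot, and variables do not carry over. Pictures are saved under pics/ and viewed, and the job is handed in when it is done.

Besides the shell and the picture viewer there is one more tool, called after "Call:" by a JSON object that holds its "op" and its "data", one argument or row to a line. servo_tool: Moves the arm, as the interface text tells. Its arguments: {"type":"object","properties":{"targets":{"type":"string"},"hand":{"type":"number"},"squeeze":{"type":"number"}},"required":["targets"]}

```bash
mkdir -p pics; ls; cat > h.py <<'E'
import numpy as np, cv2
from cell import telemetry, cams, robot
def save(p,n): cv2.imwrite(f'pics/{n}.png',cv2.cvtColor(p['color'],cv2.COLOR_RGB2BGR))
def dist(p): return np.array([p['k1'],0,0,0.])
def proj(p,X):
    X=np.atleast_2d(np.array(X,float)); c=X@np.array(p['R']).T+p['t']
    s=c[:,:2]/c[:,2:]; r2=(s**2).sum(1,keepdims=True); s=s*(1+p['k1']*r2)
    K=np.array(p['K']); return s@K[:2,:2].T+K[:2,2]
def ray(p,uv):
    s=cv2.undistortPoints(np.array(uv,float).reshape(1,1,2),np.array(p['K'],float),dist(p),None,None).ravel()
    R=np.array(p['R']); d=R.T@np.array([s[0],s[1],1]); o=-R.T@np.array(p['t']); return o,d
def atz(p,uv,z):
    o,d=ray(p,uv); return o+d*(z-o[2])/d[2]
def tri(obs):
    A=np.zeros((3,3));b=np.zeros(3)
    for p,uv in obs:
        o,d=ray(p,uv);d=d/np.linalg.norm(d);M=np.eye(3)-np.outer(d,d);A+=M;b+=M@o
    return np.linalg.solve(A,b)
E
python3 - <<'E'
from h import *
for n in ['top','side','wrist']:
    p=cams.read_camera(n); save(p,n+'0'); print(n,np.round(p['K'],1).tolist(),p['k1'],np.round(-np.array(p['R']).T@p['t'],3))
print(telemetry.observe())
E
```

```text
pics
top [[480.7, 0.0, 319.4], [0.0, 480.7, 244.9], [0.0, 0.0, 1.0]] -0.06199919621755391 [0.521 0.051 1.184]
side [[622.6, 0.0, 328.1], [0.0, 622.6, 237.1], [0.0, 0.0, 1.0]] -0.2204831046760762 [-0.07  -0.696  1.105]
wrist [[367.8, 0.0, 313.8], [0.0, 367.8, 241.5], [0.0, 0.0, 1.0]] 0.022770999766506365 [0.096 0.522 0.385]
{'time': 0.15, 'qpos': array([ 1.09100587e+00,  3.42564576e-01,  1.52481379e+00,  1.42617186e-05,
        1.27540507e+00, -1.45982706e-01]), 'qvel': array([-0.00092878, -0.00325423, -0.00167439, -0.00010672,  0.00301529,
       -0.00024953]), 'joint_efforts': array([ 1.64586494e-03, -4.31467867e+01, -2.44355071e+01,  7.17135938e-02,
        5.37421822e-02, -1.07347569e-04]), 'tool_pos': array([0.17184006, 0.49576549, 0.24019796]), 'tool_rot': array([-3.14041652e+00, -1.86711151e-04,  2.80778063e+00]), 'contact_force': array([ 0.06755434, -0.20989677,  0.57525853]), 'torque': array([ 0.02175638, -0.0342354 ,  0.04461046]), 'opening': 0.09177783124841575}
```

View pics/top0.png

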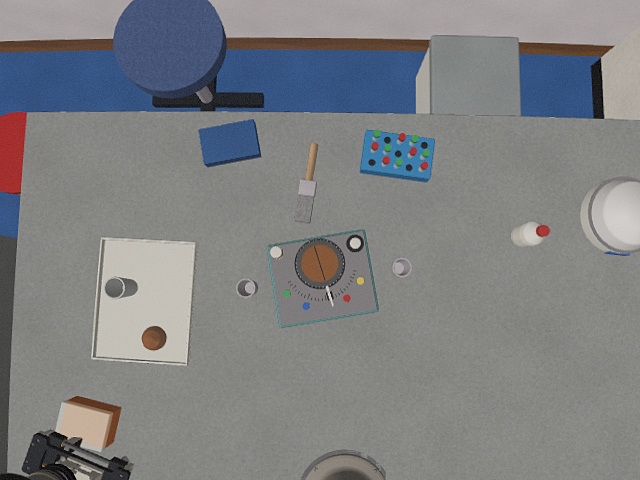

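View pics/side0.png

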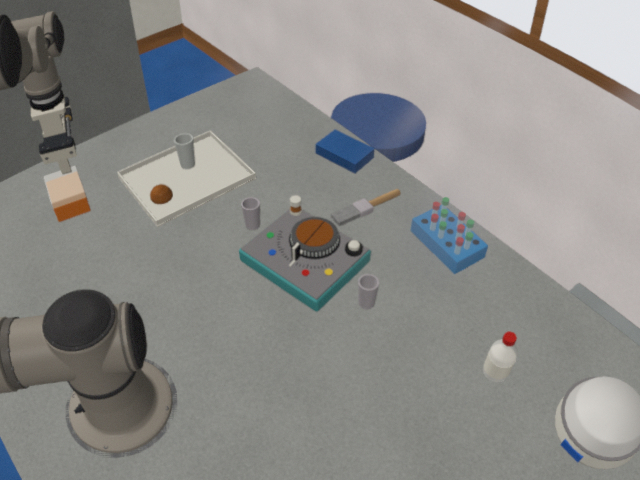

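```bash
python3 - <<'E'
from h import *
P={n:cams.read_camera(n) for n in ['top','side']}
H=dict(ring_axis=.07,paddle=.078,needle_tip=.055,dot_red_top=.048,lamp_button_top=None,bucket_near=None,bucket_far=None,viewer=None,reagent=None,vial=None)
for q in H:
    e={}
    for n in P:
        r=cams.cut_out(P[n],q)
        for d in r[:2]: print(q,n,round(d['score'],2),np.round(d['extent'],1), np.round(atz(P[n],d['extent'][:2],H[q] or .06),4))
        if r: e[n]=r[0]['extent'][:2]
    if len(e)==2: print('   tri',np.round(tri([(P[n],e[n]) for n in e]),4))
E
```

```text
ring_axis top 0.69 [322.4 278.4 111.3  96.5] [0.5288 0.0624 0.07  ]
ring_axis top 0.49 [306.4 181.8  22.9  77.7] [0.7547 0.104  0.07  ]
ring_axis side 0.56 [303.8 261.9 129.7  98.7] [0.4867 0.0166 0.07  ]
ring_axis side 0.49 [354.8 244.1   8.1  12.9] [ 0.6095 -0.015   0.07  ]
   tri [ 0.5273  0.0647 -0.002 ]
paddle top 0.79 [319.  269.6  46.   64.9] [0.5488 0.0705 0.078 ]
paddle side 0.81 [312.5 239.8  50.3  38.3] [0.5391 0.0503 0.078 ]
   tri [0.5514 0.0693 0.054 ]
needle_tip top 0.85 [316.9 269.3  46.7  60.4] [0.55   0.0759 0.055 ]
needle_tip side 0.73 [313.1 241.8  49.9  52.1] [0.5498 0.0613 0.055 ]
   tri [0.5538 0.0733 0.0423]
dot_red_top side 0.39 [304.5 270.8   9.4   8. ] [0.4833 0.0103 0.048 ]
lamp_button_top side 0.53 [367.5 209.7  67.2  35.7] [0.7157 0.0563 0.06  ]
lamp_button_top side 0.48 [354.6 245.2  10.7  13.7] [ 0.6135 -0.0107  0.06  ]
bucket_near top 0.85 [246.4 287.6  24.5  19.4] [0.5041 0.24   0.06  ]
bucket_near side 0.58 [250.8 213.5  24.4  35.6] [0.4901 0.2242 0.06  ]
   tri [0.5031 0.2444 0.0366]
bucket_far top 0.81 [401.4 265.6  21.1  24.5] [ 0.5618 -0.1215  0.06  ]
bucket_far side 0.62 [367.9 292.4  21.7  33.2] [ 0.5436 -0.1311  0.06  ]
   tri [ 0.5594 -0.1221  0.0392]
viewer top 0.72 [323.7 277.6 114.   98.5] [0.5307 0.0595 0.06  ]
viewer side 0.74 [304.7 259.1 131.8 100.9] [0.4989 0.0287 0.06  ]
viewer side 0.37 [296.6 204.3  10.5  18. ] [0.5948 0.1795 0.06  ]
   tri [0.5288 0.0618 0.0096]
reagent top 0.61 [530.1 234.8  36.7  24.4] [ 0.6393 -0.4263  0.06  ]
reagent side 0.96 [501.1 358.1  35.5  47.1] [ 0.6355 -0.4284  0.06  ]
   tri [ 0.6392 -0.4276  0.0556]
vial top 0.62 [347.4 298.6   8.8  10. ] [0.4829 0.0035 0.06  ]
vial top 0.62 [307.4 182.4  23.9  77.4] [0.7554 0.1021 0.06  ]
vial side 0.62 [296.  207.4  12.2  21.9] [0.587  0.1719 0.06  ]
   tri [0.4815 0.0168 0.2398]
```

```bash
python3 - <<'E'
from h import *
P={n:cams.read_camera(n) for n in ['top','side','wrist']}
print(np.round(P['wrist']['R'],3))
a=P['top']['color'][215:345,225:425]; b=P['side']['color'][180:320,225:395]
cv2.imwrite('pics/c0.png',cv2.cvtColor(cv2.resize(a,None,fx=4,fy=4,interpolation=2),cv2.COLOR_RGB2BGR))
cv2.imwrite('pics/c1.png',cv2.cvtColor(cv2.resize(b,None,fx=4,fy=4,interpolation=2),cv2.COLOR_RGB2BGR))
for uv in [(268,245),(364,230),(379,311),(281,327)]: print(atz(P['top'],uv,.045))
E
```

```text
[[ 0.328  0.945 -0.001]
 [ 0.903 -0.313  0.294]
 [ 0.277 -0.097 -0.956]]
[0.60599239 0.19369036 0.045     ]
[ 0.64561786 -0.03436012  0.045     ]
[ 0.4546531  -0.07182986  0.045     ]
[0.41289425 0.15814115 0.045     ]
```

View pics/c0.png

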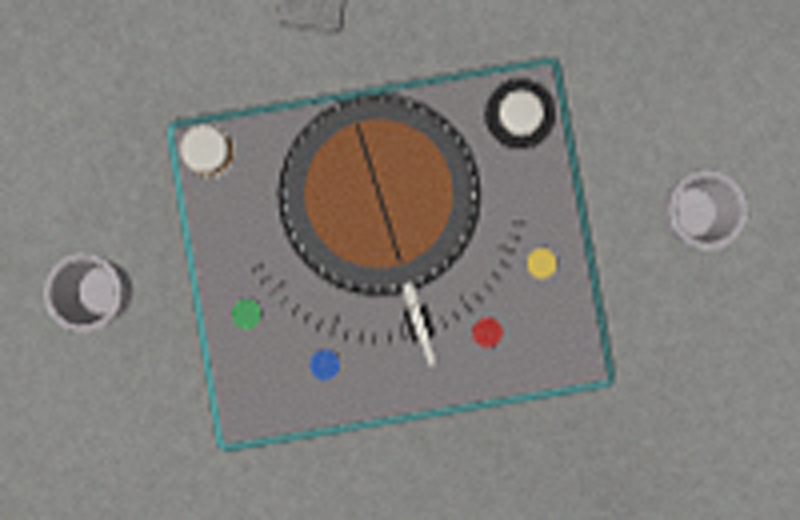

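View pics/c1.png

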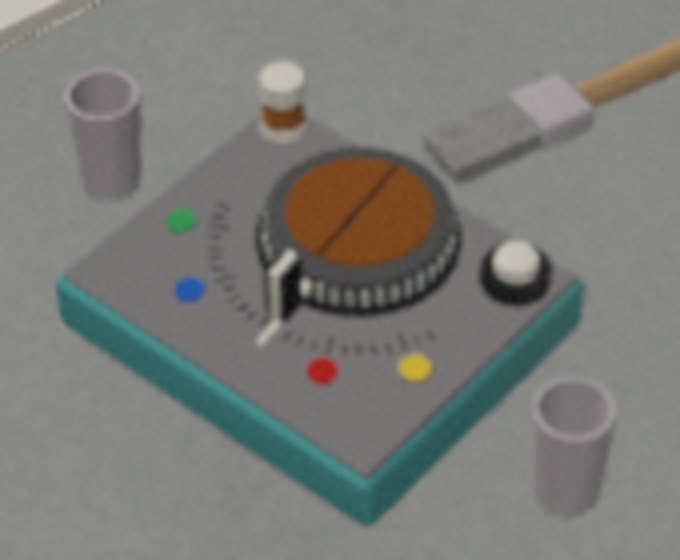

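```bash
cat >> h.py <<'E'
def blob(img,lo,hi,box):
    x0,y0,x1,y1=box; h=cv2.cvtColor(img[y0:y1,x0:x1],cv2.COLOR_RGB2HSV)
    m=cv2.inRange(h,np.array(lo),np.array(hi)); n,l,s,c=cv2.connectedComponentsWithStats(m)
    i=1+np.argmax(s[1:,4]); return c[i]+[x0,y0],s[i,4]
E
python3 - <<'E'
from h import *
P={n:cams.read_camera(n) for n in ['top','side']}
B={'top':(270,232,376,325),'side':(240,210,372,300)}
res={}
for n,p in P.items():
    for c,lo,hi,z in [('red',(170,120,80),(180,255,255),.048),('yellow',(20,100,100),(30,255,255),.048),('blue',(105,120,80),(125,255,255),.048),('green',(50,100,60),(75,255,255),.048),('amber',(5,100,60),(18,255,255),.07)]:
        try: uv,a=blob(p['color'],lo,hi,B[n])
        except Exception as e: print(n,c,e); continue
        res[n,c]=uv; print(n,c,uv.round(1),a,atz(p,uv,z).round(4))
for c in ['red','yellow','blue','green','amber']:
    print(c,tri([(P[n],res[n,c]) for n in P]).round(4))
p=P['top']
ax=atz(p,res['top','amber'],.07); tip=atz(p,(225+434/4,215+364/4),.055); red=atz(p,res['top','red'],.048); but=atz(p,(225+521/4,215+112/4),.065)
an=lambda q:np.arctan2(*(q-ax)[1::-1]); print('angles',an(tip),an(red),[np.linalg.norm((q-ax)[:2]) for q in (tip,red)],'but',but)
E
```

```text
top red attempt to get argmax of an empty sequence
top yellow [360.  280.3] 42 [ 0.5259 -0.026   0.048 ]
top blue [305.9 305.9] 41 [0.4638 0.1004 0.048 ]
top green [286.2 292.9] 37 [0.4932 0.1475 0.048 ]
top amber [319.2 262.9] 1041 [0.5646 0.0704 0.07  ]
side red attempt to get argmax of an empty sequence
side yellow [328.5 271.5] 44 [ 0.5232 -0.0252  0.048 ]
side blue [271.8 251.9] 29 [0.461  0.1018 0.048 ]
side green [269.8 234.8] 30 [0.4897 0.1481 0.048 ]
side amber [314.1 232.4] 813 [0.5615 0.0717 0.07  ]Traceback (most recent call last):
  File "<stdin>", line 11, in <module>
KeyError: ('top', 'red')
```

Call:
{"op": "servo_tool", "data": {
  "targets": "-20 -14 0 0.1;-38 -26 0 0;-38 -26 0 0;-38 -26 0 0;-38 -26 0 0;-38 -26 0 0;-38 -26 0 0;-38 -26 0 0;-38 -26 0 0;-38 -26 0 0;-38 -26 0 0;-20 -14 0 0;0 0 0 0.15;0 0 0 0.18;0 0 0 0.18;0 0 0 0.18;0 0 0 0.1;0 0 0 0",
  "hand": 0,
  "squeeze": 10
}}

```text
time: 3.75
tool_pos: [0.4425, 0.0444, 0.242]
tool_rot: [3.134, -0.0, 1.889]
contact_force: [-0.5, 0.5, -0.2]
opening: 0.0007
```

```bash
python3 - <<'E'
from h import *
s=telemetry.observe();print(s['qpos'].round(3),s['time'])
p=cams.read_camera('wrist');save(p,'w1')
E
```

```text
[-0.075  0.189  1.732  0.003  1.214 -0.394] 3.75
```

View pics/w1.png

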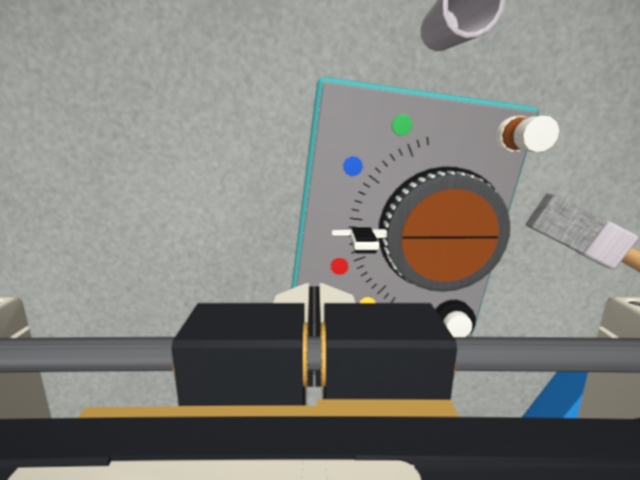

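```bash
cat > m.py <<'E'
from h import *
COL=[('red',(0,150,100),(4,255,255),.048),('red2',(174,150,100),(180,255,255),.048),('blue',(105,120,80),(125,255,255),.048),('green',(50,100,60),(85,255,255),.048),('amber',(5,120,60),(16,255,255),.07)]
def meas(p,box):
    o={}
    for c,lo,hi,z in COL:
        try: uv,a=blob(p['color'],lo,hi,box)
        except ValueError: continue
        if a<25: continue
        o[c]=uv; print(c,uv.round(1),a,atz(p,uv,z).round(4))
    return o
E
python3 - <<'E'
from m import *
p=cams.read_camera('wrist'); o=meas(p,(290,80,545,330))
print('tip',atz(p,(332,232.5),.055),'but',atz(p,(459,324),.065))
t=cams.read_camera('top');o2=meas(t,(270,232,376,325))
s=cams.read_camera('side');o3=meas(s,(240,210,372,300))
a=p['color'][210:260,320:400]
cv2.imwrite('pics/w1c.png',cv2.cvtColor(cv2.resize(a,None,fx=8,fy=8,interpolation=2),cv2.COLOR_RGB2BGR))
for k in set(o)&set(o3): print(k,tri([(p,o[k]),(s,o3[k])]).round(4))
E
```

```text
red [339.  265.9] 221 [0.482  0.0055 0.048 ]
blue [352.5 165.8] 293 [0.4613 0.1007 0.048 ]
green [401.8 124.6] 322 [0.4901 0.1475 0.048 ]
amber [449.7 235. ] 6941 [0.562  0.0719 0.07  ]
tip [0.46324252 0.03740193 0.055     ] but [ 0.61075201 -0.00935882  0.065     ]
red [346.3 297.6] 33 [0.4848 0.0057 0.048 ]
green [286.1 292.9] 38 [0.4931 0.1477 0.048 ]
amber [318.5 260.3] 843 [0.5705 0.0721 0.07  ]
red [305.  272.1] 32 [0.4818 0.0067 0.048 ]
blue [271.8 251.9] 29 [0.461  0.1018 0.048 ]
green [269.8 234.8] 30 [0.4897 0.1481 0.048 ]
amber [314.1 232.4] 788 [0.5616 0.0718 0.07  ]
amber [0.5618 0.0719 0.07  ]
green [0.4897 0.1476 0.0485]
blue [0.4609 0.1009 0.049 ]
red [0.4816 0.006  0.049 ]
```

View pics/w1c.png

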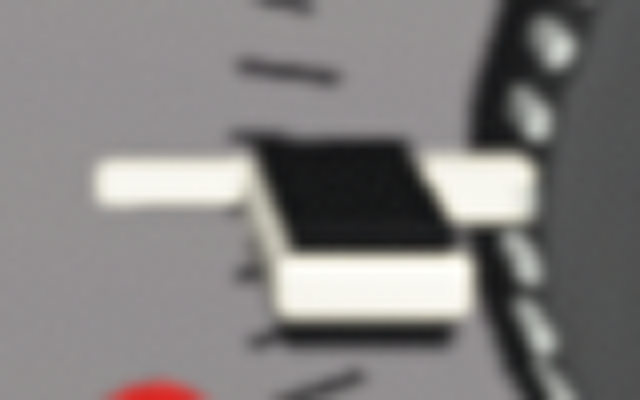

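Call:
{"op": "servo_tool", "data": {
  "targets": "0 0 0 -0.17;0 0 0 -0.18;0 0 0 -0.18;0 0 0 -0.18;0 0 0 -0.18;0 0 0 -0.18;0 0 0 -0.18;0 0 0 -0.18;0 0 0 -0.18;0 0 0 -0.18;0 0 0 -0.18;0 0 0 -0.1;0 0 0 0"
}}

```text
time: 5.58
tool_pos: [0.4424, 0.0446, 0.242]
tool_rot: [-3.138, 0.006, -2.239]
contact_force: [-0.4, -0.1, -0.6]
opening: 0.0002
```

Call:
{"op": "servo_tool", "data": {
  "targets": "0 0 0 0.11;0 0 0 0.105;-16 8 30 0;-16 8 30 0;0 0 30 0;0 0 0 0"
}}

```text
time: 6.32
tool_pos: [0.4594, 0.0781, 0.1508]
tool_rot: [-3.137, 0.009, -2.473]
contact_force: [0.2, -0.0, 1.1]
opening: -0.0
```

```bash
python3 - <<'E'
from m import *
print(telemetry.observe()['tool_pos'],telemetry.observe()['tool_rot'])
p=cams.read_camera('wrist');save(p,'w2')
p=cams.read_camera('side');cv2.imwrite('pics/s2.png',cv2.cvtColor(cv2.resize(p['color'][150:330,200:440],None,fx=3,fy=3),cv2.COLOR_RGB2BGR))
E
```

```text
[0.45937072 0.07813139 0.15083555] [-3.13726941  0.00906074 -2.47293995]
```

View pics/w2.png

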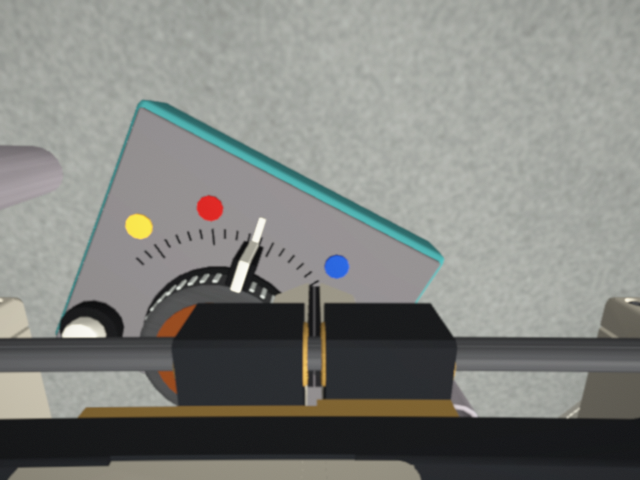

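View pics/s2.png

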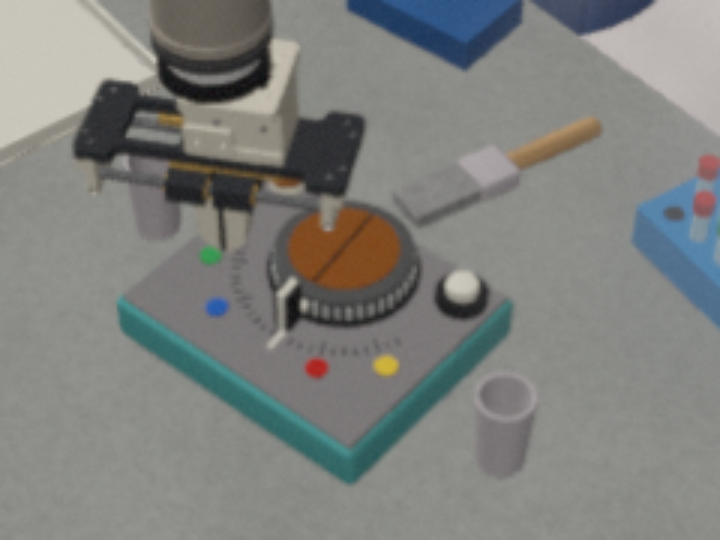

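Call:
{"op": "servo_tool", "data": {
  "targets": "0 0 20 -0.01;0 0 20 -0.01;0 0 20 0;0 0 0 0"
}}

```text
time: 6.92
tool_pos: [0.4669, 0.0774, 0.0984]
tool_rot: [-3.126, 0.023, -2.455]
contact_force: [-1.3, 0.7, 1.1]
opening: 0.0008
```

```bash
python3 - <<'E'
from m import *
s=telemetry.observe();print(s['tool_pos'],s['tool_rot'],s['contact_force'])
p=cams.read_camera('wrist');save(p,'w3')
E
```

```text
[0.46692549 0.07742061 0.09841244] [-3.12552013  0.02308454 -2.4553143 ] [-1.26482941  0.65651836  1.13253879]
```

View pics/w3.png

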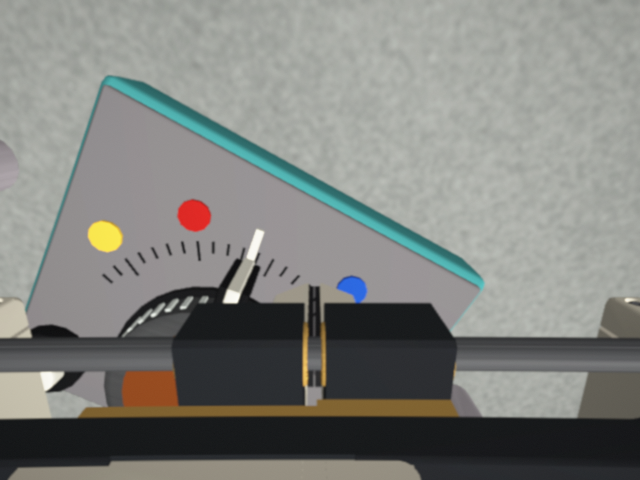

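Call:
{"op": "servo_tool", "data": {
  "targets": "0 0 0 0;0 0 0 0"
}}

```text
time: 7.22
tool_pos: [0.4691, 0.0773, 0.1017]
tool_rot: [-3.121, 0.028, -2.456]
contact_force: [-0.2, 0.4, 0.4]
opening: 0.0007
```

```bash
python3 - <<'E'
from m import *
s=telemetry.observe();print(s['tool_pos'],s['tool_rot'],s['contact_force'],s['qpos'].round(3),s['qvel'].round(3))
E
```

```text
[0.46913631 0.07734499 0.10168433] [-3.12146792  0.02804367 -2.4555659 ] [-0.18986857  0.39855066  0.42655894] [ 1.000e-03  4.070e-01  1.871e+00  3.000e-03  8.290e-01 -2.258e+00] [-0.002 -0.011 -0.007  0.001  0.007  0.003]
```

Call:
{"op": "servo_tool", "data": {
  "targets": "3 6 0 0;0 0 7 0;0 0 7 0;0 0 0 0"
}}

```text
time: 7.72
tool_pos: [0.4631, 0.0804, 0.0871]
tool_rot: [-3.121, 0.029, -2.455]
contact_force: [0.6, -0.4, 0.4]
opening: 0.0006
```

```bash
cat > pd.py <<'E'
from m import *
s=telemetry.observe();print(s['time'],s['tool_pos'].round(4),s['tool_rot'].round(3),s['contact_force'].round(2))
A=np.array([.562,.0719]);d=np.array([.635,-.772]);u=np.array([-.772,-.635])
r=s['tool_pos'][:2]-A; print('tan',r@d,'rad',r@u)
p=cams.read_camera('side');import sys
cv2.imwrite(f'pics/{sys.argv[1]}s.png',cv2.cvtColor(cv2.resize(p['color'][200:310,230:390],None,fx=5,fy=5,interpolation=2),cv2.COLOR_RGB2BGR))
p=cams.read_camera('wrist');save(p,sys.argv[1]+'w')
E
python3 pd.py a
```

```text
7.725 [0.4631 0.0804 0.0871] [-3.121  0.029 -2.455] [ 0.6  -0.38  0.41]
tan -0.06936841963169096 rad 0.07091523900259
```

View pics/as.png

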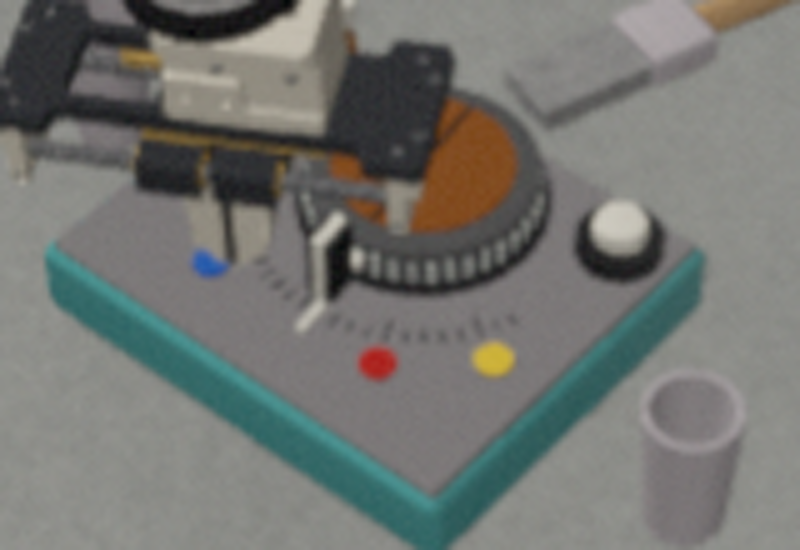

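View pics/aw.png

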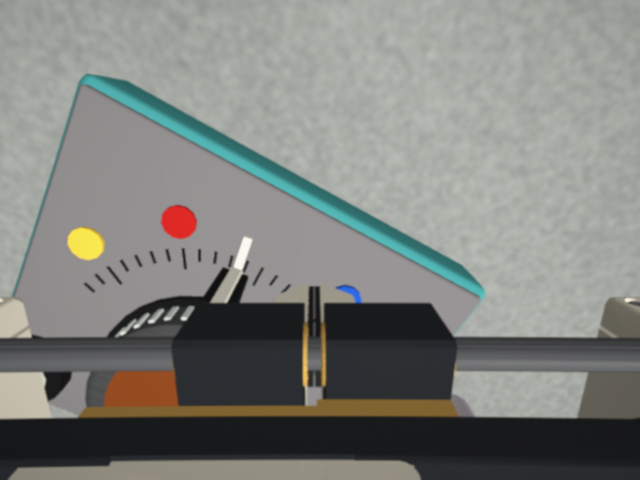

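Call:
{"op": "servo_tool", "data": {
  "targets": "4 -7 0 0;0 -7 0 0;0 -7 0 0;0 -7 0 0;0 0 0 0"
}}

```text
time: 8.45
tool_pos: [0.4787, 0.0541, 0.0881]
tool_rot: [-3.121, 0.028, -2.456]
contact_force: [-0.1, -0.3, 0.1]
opening: 0.0005
```

```bash
python3 pd.py b
```

```text
8.45 [0.4787 0.0541 0.0881] [-3.121  0.028 -2.456] [-0.06 -0.3   0.13]
tan -0.039157533572011814 rad 0.07559907350381219
```

View pics/bs.png

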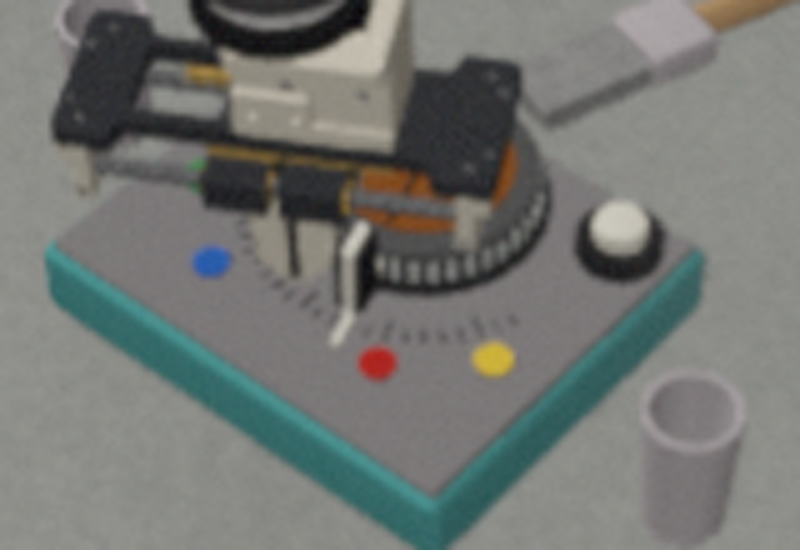

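View pics/bw.png

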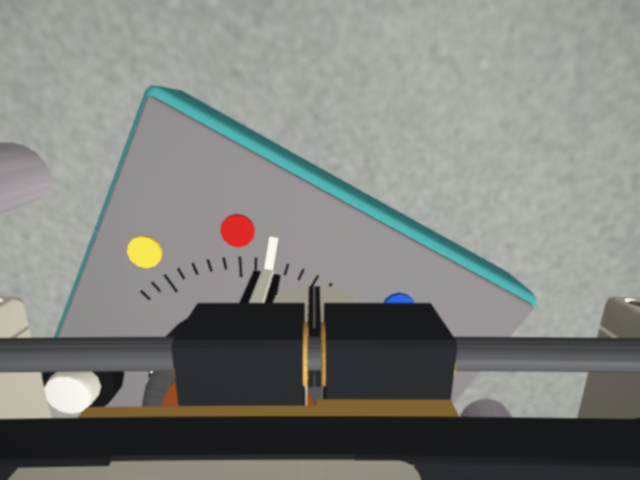

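```bash
cat > ang.py <<'E'
from m import *
import sys
A=np.array([.562,.0719])
p=cams.read_camera('wrist'); img=p['color']
uv,a=blob(img,(0,150,100),(4,255,255),(60,150,420,300)); red=atz(p,uv,.048)
f=lambda q:np.arctan2(q[1]-A[1],q[0]-A[0])
print('red',uv.round(1),red.round(4),f(red),np.hypot(*(red[:2]-A)))
# needle: unwarp polar around axis at z=.055
T=np.arange(-3.1,-2.0,.004)
best=[]
for r in [.094,.096,.098,.100,.102]:
    X=np.c_[A[0]+r*np.cos(T),A[1]+r*np.sin(T),np.full(len(T),.055)]
    px=proj(p,X).astype(np.float32)
    h=cv2.cvtColor(img,cv2.COLOR_RGB2HSV).astype(np.float32)
    v=cv2.remap(h[:,:,2],px[None,:,0],px[None,:,1],1)[0]; s=cv2.remap(h[:,:,1],px[None,:,0],px[None,:,1],1)[0]
    w=(v>200)&(s<40)
    if w.any(): best.append((r,T[w].mean().round(4),(np.ptp(T[w])*r*1000).round(1)))
print(best)
t=np.median([b[1] for b in best]); print('needle',t,'need',f(red)-t,'mm at paddle',78*(f(red)-t))
x,y=uv.astype(int); cv2.imwrite('pics/%s.png'%sys.argv[1],cv2.cvtColor(cv2.resize(img[y-50:y+60,x-50:x+90],None,fx=5,fy=5,interpolation=2),cv2.COLOR_RGB2BGR))
E
python3 ang.py b2
```

```text
red [236.8 230.2] [0.482  0.0053 0.048 ] -2.4472550016308627 0.10406336531455893
[(0.094, np.float64(-2.636), np.float64(4.5)), (0.096, np.float64(-2.636), np.float64(4.6)), (0.098, np.float64(-2.638), np.float64(4.3)), (0.1, np.float64(-2.638), np.float64(4.4)), (0.102, np.float64(-2.638), np.float64(4.5))]
needle -2.638 need 0.19074499836913716 mm at paddle 14.878109872792699
```

Call:
{"op": "servo_tool", "data": {
  "targets": "0 -5 0 0;0 -4 0 0;0 0 0 0;0 0 0 0"
}}

```text
time: 9.1
tool_pos: [0.4842, 0.0475, 0.0883]
tool_rot: [-3.122, 0.028, -2.455]
contact_force: [-1.6, 0.2, -0.3]
opening: 0.0005
```

```bash
python3 ang.py c2; python3 pd.py c
```

```text
red [253.3 230. ] [0.4821 0.005  0.048 ] -2.4441260353865246 0.10421483165414003
[(0.094, np.float64(-2.536), np.float64(4.5)), (0.096, np.float64(-2.538), np.float64(4.2)), (0.098, np.float64(-2.538), np.float64(4.3)), (0.1, np.float64(-2.54), np.float64(4.0)), (0.102, np.float64(-2.542), np.float64(3.7))]
needle -2.538 need 0.09387396461347519 mm at paddle 7.322169239851065
9.15 [0.4841 0.0476 0.0882] [-3.122  0.028 -2.455] [-0.56  0.39 -1.07]
tan -0.03067171136831204 rad 0.07558691260203428
```

Call:
{"op": "servo_tool", "data": {
  "targets": "0 -3 0 0;0 -3 0 0;0 0 0 0;0 0 0 0"
}}

```text
time: 9.75
tool_pos: [0.4879, 0.0427, 0.0883]
tool_rot: [-3.122, 0.028, -2.455]
contact_force: [-0.6, 0.3, -0.3]
opening: 0.0002
```

```bash
python3 ang.py d2; python3 pd.py d
```

```text
red [265.1 228.7] [0.4814 0.0044 0.048 ] -2.4448399838196404 0.10515716570908681
[(0.094, np.float64(-2.466), np.float64(4.1)), (0.096, np.float64(-2.466), np.float64(4.2)), (0.098, np.float64(-2.468), np.float64(3.9)), (0.1, np.float64(-2.466), np.float64(3.6)), (0.102, np.float64(-2.466), np.float64(3.7))]
needle -2.466 need 0.021160016180359786 mm at paddle 1.6504812620680633
9.8 [0.4879 0.0427 0.0883] [-3.122  0.028 -2.455] [-1.23  0.91 -1.43]
tan -0.024502871066992536 rad 0.07574434006153988
```

View pics/d2.png

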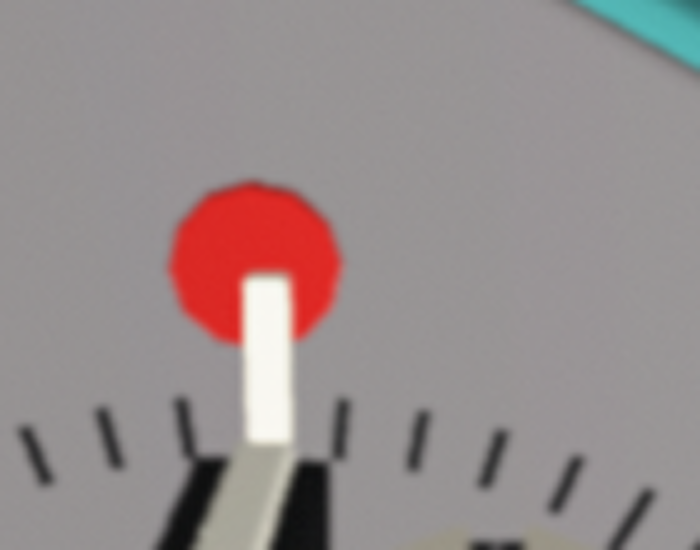

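View pics/ds.png

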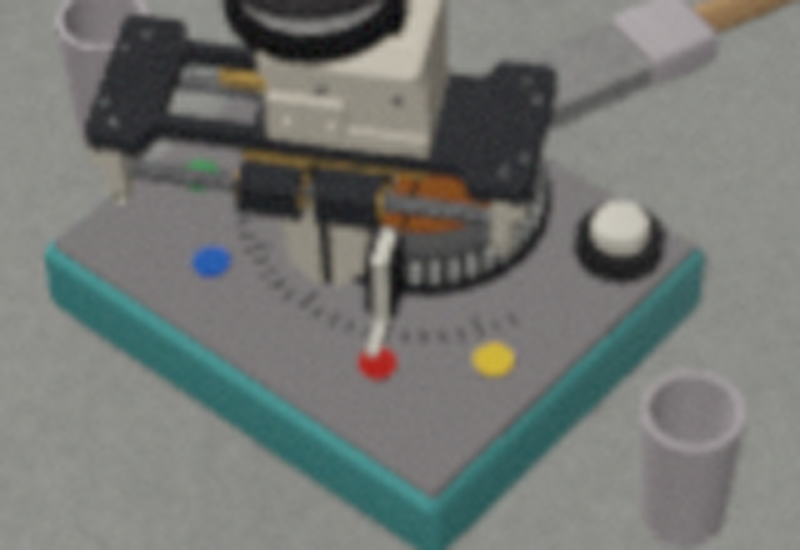

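Call:
{"op": "servo_tool", "data": {
  "targets": "0 -1.5 0 0;0 0 0 0;0 0 0 0"
}}

```text
time: 10.28
tool_pos: [0.4889, 0.0415, 0.0884]
tool_rot: [-3.122, 0.028, -2.454]
contact_force: [-1.0, -0.2, 0.3]
opening: 0.0002
```

```bash
python3 ang.py e2; python3 pd.py e
```

```text
red [268.9 228.7] [0.4811 0.0048 0.048 ] -2.449277161587441 0.10508690263681979
[(0.094, np.float64(-2.448), np.float64(4.5)), (0.096, np.float64(-2.448), np.float64(4.6)), (0.098, np.float64(-2.448), np.float64(3.9)), (0.1, np.float64(-2.45), np.float64(3.6)), (0.102, np.float64(-2.45), np.float64(3.7))]
needle -2.448 need -0.001277161587441178 mm at paddle -0.09961860382041188
10.325 [0.4889 0.0415 0.0884] [-3.122  0.028 -2.454] [-0.81  0.24 -0.17]
tan -0.022989958035033037 rad 0.07572473886236569
```

View pics/e2.png

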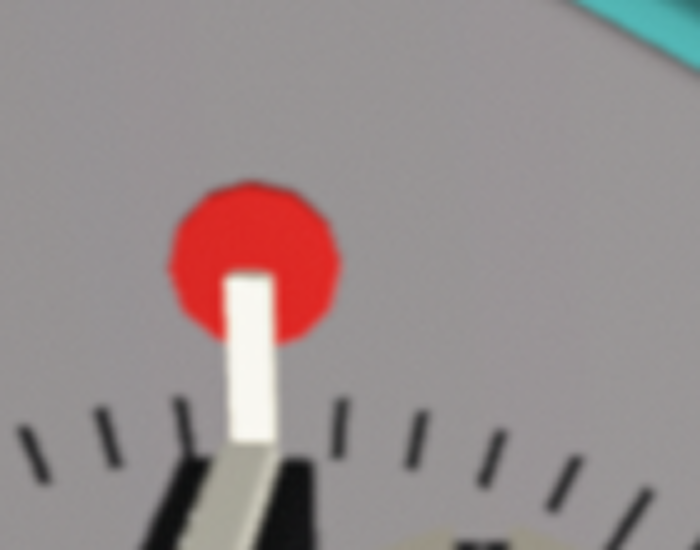

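Call:
{"op": "servo_tool", "data": {
  "targets": "0 5 0 0;0 6 0 0;0 0 -20 0;0 0 -40 0;0 0 -40 0;0 0 0 0"
}}

```text
time: 11.18
tool_pos: [0.4772, 0.0516, 0.1907]
tool_rot: [-3.122, 0.027, -2.454]
contact_force: [0.6, 0.3, -1.0]
opening: 0.0005
```

```bash
python3 ang.py f2; python3 pd.py f
```

```text
red [267.4 194.2] [0.4809 0.0047 0.048 ] -2.4494885445753276 0.10531137346268203
[(0.094, np.float64(-2.448), np.float64(4.5)), (0.096, np.float64(-2.448), np.float64(4.6)), (0.098, np.float64(-2.448), np.float64(3.9)), (0.1, np.float64(-2.448), np.float64(3.2)), (0.102, np.float64(-2.448), np.float64(3.3))]
needle -2.448 need -0.001488544575327655 mm at paddle -0.11610647687555709
11.225 [0.4762 0.0516 0.189 ] [-3.125  0.025 -2.454] [-0.37 -0.63 -0.04]
tan -0.038842340260317146 rad 0.07913361654740764
```

View pics/fw.png

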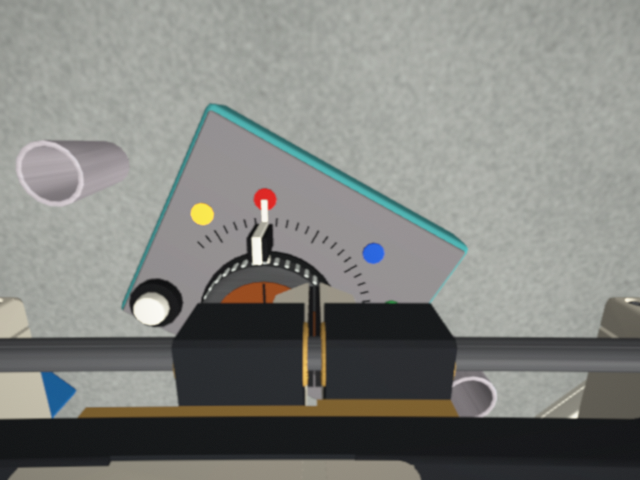

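View pics/fs.png

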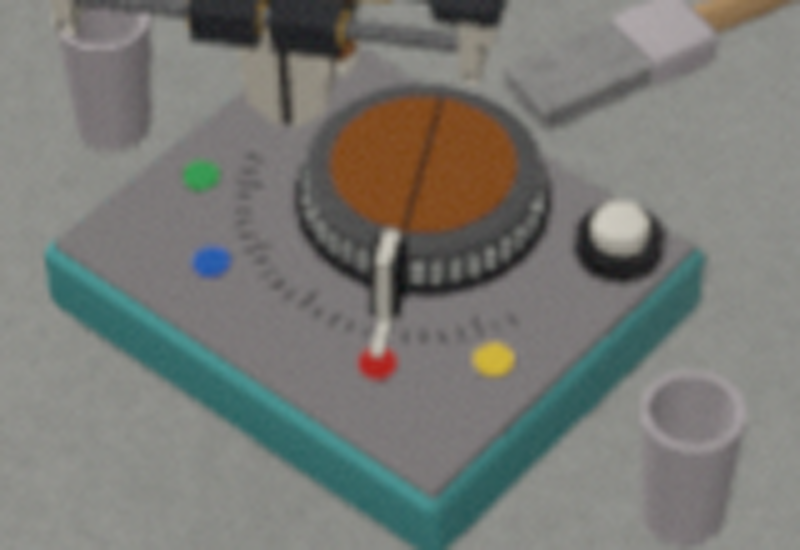

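```bash
python3 - <<'E'
from m import *
w=cams.read_camera('wrist');s=cams.read_camera('side');t=cams.read_camera('top')
def wb(p,b,n):
    a=p['color'][b[1]:b[3],b[0]:b[2]]; cv2.imwrite(f'pics/{n}.png',cv2.cvtColor(cv2.resize(a,None,fx=8,fy=8,interpolation=2),cv2.COLOR_RGB2BGR))
    uv,ar=blob(p['color'],(0,0,190),(180,60,255),b); print(n,uv,ar); return uv
a=wb(w,(110,265,200,340),'g_w');b=wb(s,(338,232,372,262),'g_s');
print(tri([(w,a),(s,b)]),atz(w,a,.065),atz(s,b,.065))
X=tri([(w,a),(s,b)]); print(X)
E
```

```text
g_w [149.52405722 311.26657997] 769
g_s [353.21276596 243.82978723] 47
[ 0.60812953 -0.01112401  0.06836206] [ 0.61041769 -0.0112966   0.065     ] [ 0.61057991 -0.00879403  0.065     ]
[ 0.60812953 -0.01112401  0.06836206]
```

View pics/g_w.png

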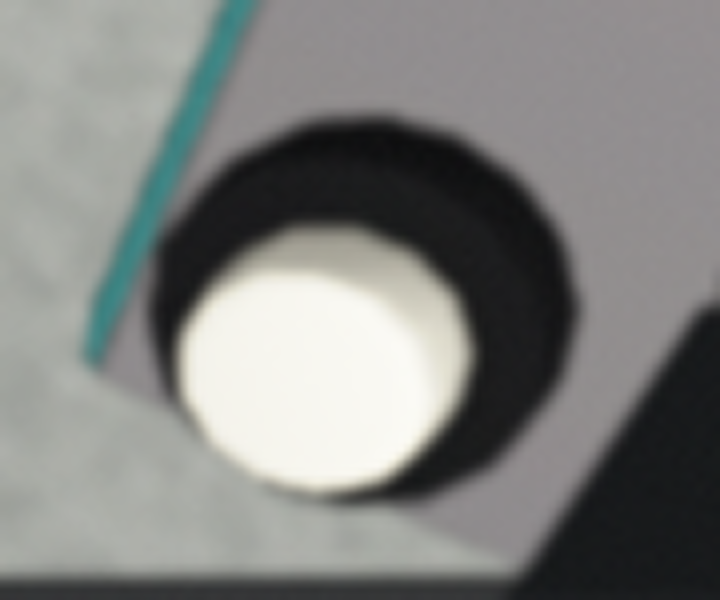

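View pics/g_s.png

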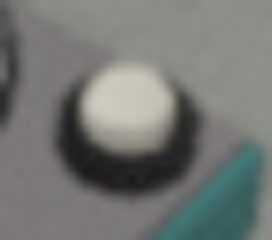

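Call:
{"op": "servo_tool", "data": {
  "targets": "-8 -18 0 0;-15 -33 0 0;-15 -33 0 0;-15 -33 0 0;-8 -15 20 0;0 0 20 0;0 0 0 0"
}}

```text
time: 12.35
tool_pos: [0.6083, -0.0136, 0.1405]
tool_rot: [-3.137, 0.013, -2.454]
contact_force: [-0.3, 0.1, 0.3]
opening: 0.0003
```

```bash
python3 pd.py g
```

```text
12.35 [ 0.6083 -0.0136  0.1405] [-3.137  0.013 -2.454] [-0.26  0.13  0.28]
tan 0.095430047777131 rad 0.01858784394721628
```

View pics/gs.png

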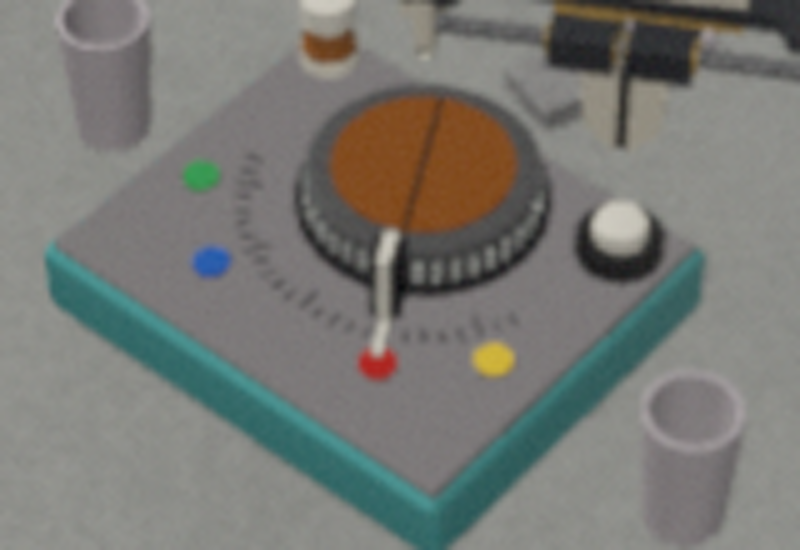

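View pics/gw.png

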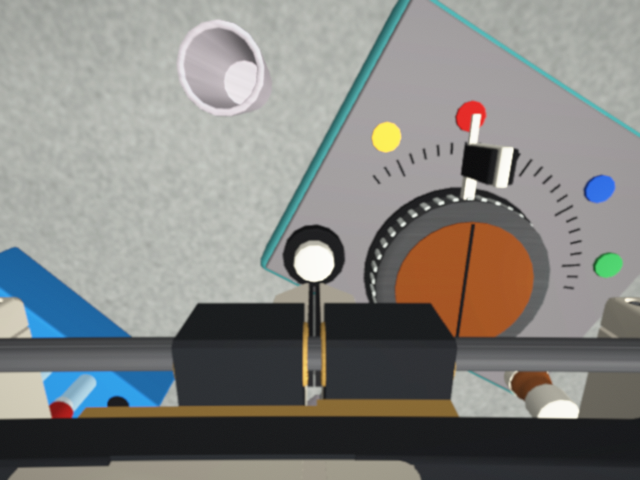

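```bash
python3 - <<'E'
from m import *
w=cams.read_camera('wrist');s=cams.read_camera('side')
uv,_=blob(w['color'],(0,0,190),(180,60,255),(285,230,345,290)); print(uv,[atz(w,uv,z).round(4) for z in (.06,.068,.072)], tri([(w,uv),(s,(354,244.2))]))
E
```

```text
[314.58591065 260.76546392] [array([ 0.6122, -0.0106,  0.06  ]), array([ 0.6098, -0.0125,  0.068 ]), array([ 0.6086, -0.0134,  0.072 ])] [ 0.60999938 -0.01215618  0.06697196]
```

Call:
{"op": "servo_tool", "data": {
  "targets": "0 0 15 0;0 0 15 0;0 0 12 0;0 0 6 0;0 0 0 0"
}}

```text
time: 13.18
tool_pos: [0.6106, -0.0131, 0.0933]
tool_rot: [-3.132, 0.017, -2.453]
contact_force: [0.1, -0.7, 1.2]
opening: 0.0003
```

```bash
python3 pd.py i
```

```text
13.175 [ 0.6106 -0.0131  0.0933] [-3.132  0.017 -2.453] [ 0.07 -0.67  1.16]
tan 0.0964699993977832 rad 0.016443144565296035
```

View pics/is.png

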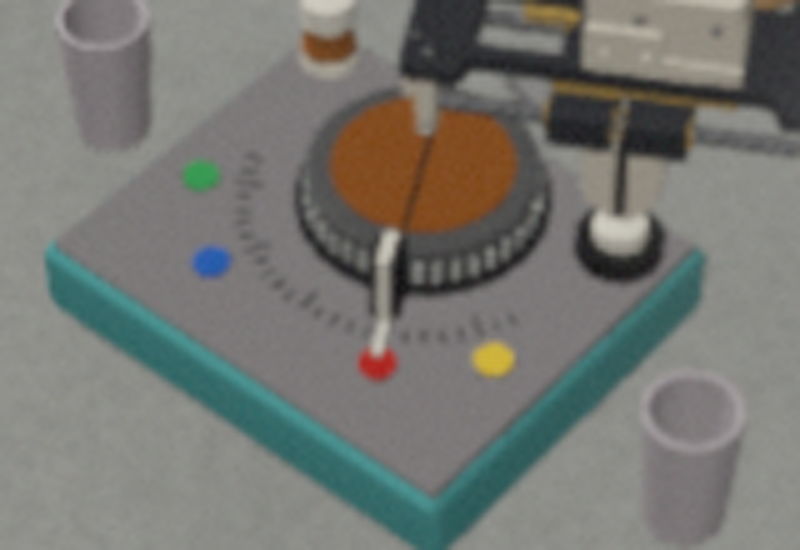

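Call:
{"op": "servo_tool", "data": {
  "targets": "0 0 5 0;0 0 5 0;0 0 2 0;0 0 0 0"
}}

```text
time: 13.78
tool_pos: [0.6118, -0.0132, 0.0822]
tool_rot: [-3.13, 0.019, -2.453]
contact_force: [0.2, -0.1, 0.8]
opening: 0.0007
```

Call:
{"op": "servo_tool", "data": {
  "targets": "0 0 3 0;0 0 2 0"
}}

```text
time: 14.02
tool_pos: [0.6122, -0.0132, 0.0776]
tool_rot: [-3.129, 0.02, -2.453]
contact_force: [-1.6, 0.1, 3.9]
opening: 0.0008
```

Call:
{"op": "servo_tool", "data": {
  "targets": "0 0 3 0;0 0 2 0"
}}

```text
time: 14.28
tool_pos: [0.6123, -0.0133, 0.0748]
tool_rot: [-3.128, 0.02, -2.453]
contact_force: [-8.4, 1.1, 23.9]
opening: 0.0003
```

Call:
{"op": "servo_tool", "data": {
  "targets": "0 0 1.5 0"
}}

```text
time: 14.4
tool_pos: [0.6122, -0.0132, 0.0751]
tool_rot: [-3.128, 0.021, -2.453]
contact_force: [-5.7, -0.2, 12.9]
opening: 0.0005
```

```bash
python3 pd.py j
```

```text
14.4 [ 0.6122 -0.0132  0.0751] [-3.128  0.021 -2.453] [-5.68 -0.19 12.92]
tan 0.09760541567968374 rad 0.015280917940097283
```

View pics/js.png

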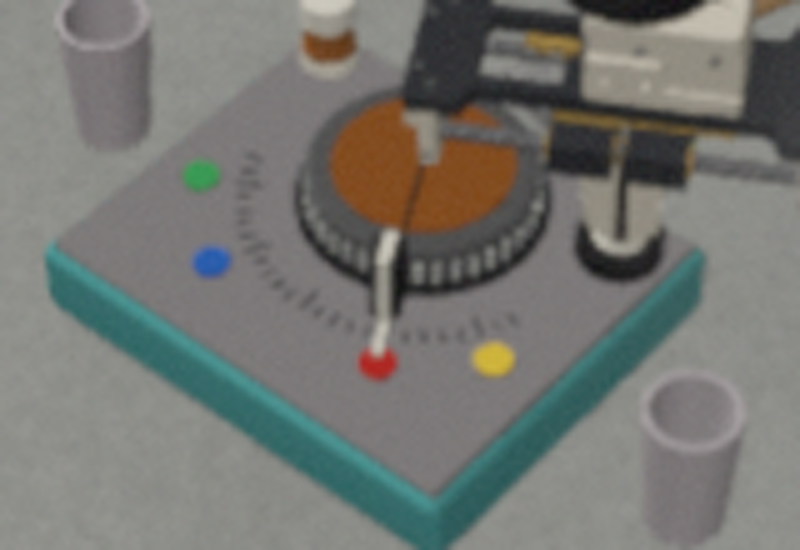

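View pics/jw.png

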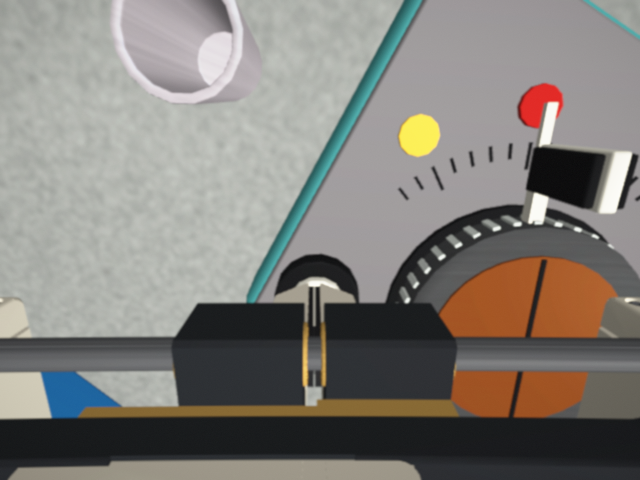

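Call:
{"op": "servo_tool", "data": {
  "targets": "0 0 2.5 0;0 0 -8 0;0 0 -20 0;0 0 -40 0;0 0 -40 0;20 0 0 0;0 0 0 0"
}}

```text
time: 15.38
tool_pos: [0.5941, -0.0262, 0.1853]
tool_rot: [-3.126, 0.022, -2.452]
contact_force: [0.7, -0.4, 0.1]
opening: 0.0007
```

```bash
python3 pd.py k; python3 - <<'E'
from m import *
w=cams.read_camera('wrist');s=cams.read_camera('side');
A=np.array([.562,.0719])
f=lambda q:np.arctan2(q[1]-A[1],q[0]-A[0])
uv,a=blob(w['color'],(0,150,100),(4,255,255),(350,20,600,250)); print(uv,a,f(atz(w,uv,.048)))
uv,_=blob(w['color'],(0,0,190),(180,60,255),(270,200,350,290)); print(uv,_,tri([(w,uv),(s,(354,244.2))]))
E
```

```text
15.375 [ 0.5941 -0.0262  0.1853] [-3.126  0.022 -2.452] [ 0.69 -0.36  0.12]
tan 0.09610398575207799 rad 0.03755950274449993
[445.96774194 140.43108504] 341 -2.4378307478100227
[316.43672457 262.4751861 ] 806 [ 0.60993861 -0.01220521  0.06705602]
```

View pics/kw.png

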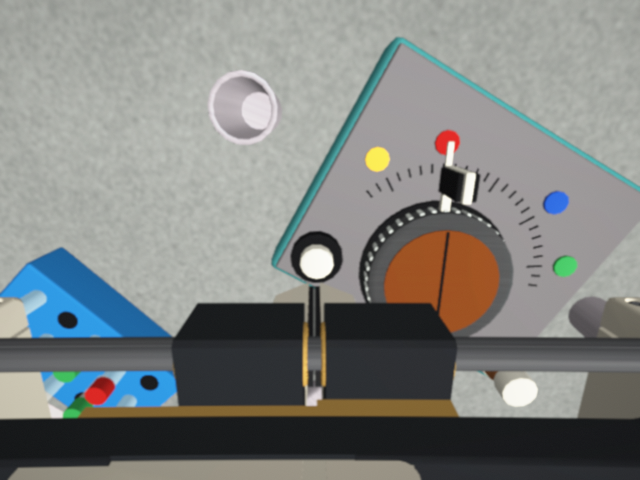

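View pics/ks.png

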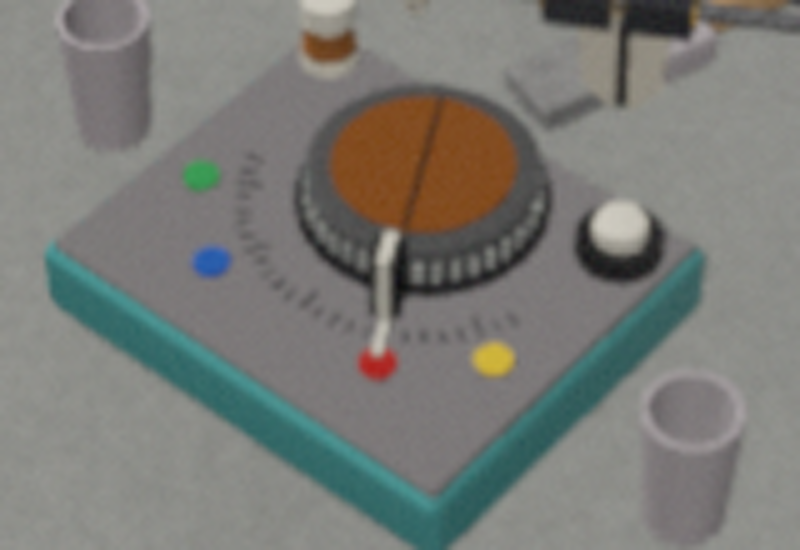

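```bash
python3 -c "
from h import *
print(robot.hand_in())"
```

```text
the job is handed in; nothing more can be done
None
```

I pushed the paddle from one side with the closed fingers until the needle pointed at the red dot. Then I backed off, pressed the lamp button once and lifted clear, and handed the job in at about 15.5 s of the 48 s allowed.

- **Needle:** After the fingers let go, the needle measured −2.448 rad and the dot −2.449 rad, within about 0.2 mm at the tip. Separate readings of the dot's angle spread by about 0.01 rad, roughly 1 mm, partly because the needle covers some of it. In the last pictures, after the press, the needle still points at the middle of the dot.
- **Button:** It stopped hard after about 6–7 mm of travel, with up to 24 N read while pressing against the roughly 4 N it needs, so I take it as fully down. I judged that it bottomed out, and the fingers did not land on the housing, from how far it stands above the housing (about 8 mm); I did not see its travel directly. Afterwards its top was back at about 67 mm, the same as before.
- **Other things:** In the last pictures the cups and jar around the viewer look unmoved; the tray items and bottle were outside those views and I did not check them again. The tool had drifted to a tilt of about 0.02–0.03 rad during the moves, with no visible effect.

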